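Chuck a mounted grinding point in the bench collet

TASK

Take the pink cylindrical grinding point out of the wooden rack and set its shank fully home in the bore of the blue bench collet. Then turn the collet's nut clockwise by its red handle until the jaws grip the shank tightly, and let go. Leave the other two grinding points in the rack, and the loose things around where they are.

Things in the scene. Friction and masses are not known exactly. Their poses are not given: they have to be found in the camera images.
- pink_point: Grinding point, 116 mm long, about 0.12 kg, standing shank down in one of the rack's holes, its foot 10 mm above the bench. Steel shank 16 mm in diameter, 74 mm long, its lowest 4 mm tapered to 11 mm; above it (74 to 116 mm from the foot) a pink cylindrical stone 36 mm in diameter; a thin dark collar under the stone. Origin at the centre of the shank's foot, z along the shank to the stone.
- white_cone: Another grinding point with the same shank and a white cone-shaped stone (36 mm wide, 42 mm high) in another hole of the rack; to be left there. Origin at the foot, z up.
- grey_ball: Another grinding point with the same shank and a dark grey rounded stone (36 mm wide, 37 mm high) in the remaining hole; to be left there. Origin at the foot, z up.
- point_rack: Fixed wooden block 180 x 70 x 50 mm with three blind holes 19 mm in diameter and 40 mm deep, 60 mm apart along its long axis. Origin at the centre of its underside, x along the row of holes, z up. Which point stands in which hole varies.
- fixture: Blue bench collet, fixed: foot plate 92 x 92 mm, block 70 x 70 mm, 50 mm high. Central blind bore 19 mm wide, floor 9 mm above the bench. On top, inside the nut, three brass jaws (50.5 to 64.5 mm high) leave a 22 mm opening with the nut at 0. A point fully home stands with its foot on the bore's floor, its stone 83 to 125 mm above the bench. Origin: centre of the underside, z up the bore's axis.
- bore_floor (a point): Centre of the floor of the collet's bore, 9 mm above the bench; z up along the bore.
- nut_centre (a point): On the axis of the bore and nut, 66 mm above the bench, about at the height of the nut's top face (its dark rim stands 2.5 mm higher).
- handle_top (a point): Centre of the top of the red upright handle, 18 mm in diameter, which stands on the end of the nut's arm 85 mm from the nut's axis; red part from 66.5 to 104.5 mm above the bench. It moves with the nut on a circle of 85 mm radius round the vertical axis through nut_centre.
- jaw0: One of the three brass jaws of the collet, 14 mm high, driven by the nut: each moves inward 2.5 mm for every radian that the nut turns. Origin on the collet's axis, 50 mm above the bench.
- jaw1: Second brass jaw, like jaw0.
- jaw2: Third brass jaw, like jaw0.
- nut (a joint): Angle of the collet's nut (rad), growing clockwise seen from above. 0 is fully open; it starts at 0 to 0.3. The jaws meet a seated shank at about 1.2 and grip it firmly from about 1.35; going on to the hard stop at 1.6 does no harm. It is stiff (0.3 N m, about 4 N at the handle, up to about 8 N while gripping) and stays where it is left.
- felt_wheel: Loose white felt wheel 60 mm wide, a bystander. Origin at the centre of its underside.
- bristle_wheel: Loose brown bristle wheel 70 mm wide, a bystander. Origin at the centre of its underside.
- pickle_bottle: Loose brown bottle 52 mm wide, 125 mm tall, a bystander behind the rack. Origin at the centre of its underside.
Things that resemble listed ones, but are neither listed nor needed, are in the scene too. There is more than one size of the fixture; the job needs the larger.

How it is judged (in metres and radians):
On the way, in this order (a step that is already met when the one before it is completed fails the run):
1. the pink point's shank is fully home in the collet's bore while the nut is still open (horizontal distance between pink_point and bore_floor below 0.004 m and z of pink_point in the frame of bore_floor below 0.005 m and value of joint nut below 0.8 rad), for 0.2 s.
2. the nut is turned clockwise until the jaws grip the shank (value of joint nut above 1.1 rad and contact force between each of jaw0, jaw1, jaw2 and pink_point above 2 N), for 0.2 s.
At the end, for the whole second after the job is handed in: The pink point stands upright (within 0.06 rad) with its foot within 5 mm of the bore's floor and 4 mm of its axis, the nut is turned past 1.1 rad and each of the three jaws presses on the shank with more than 2 N; all at rest (all of step 2 and horizontal distance between pink_point and bore_floor below 0.004 m and z of pink_point in the frame of bore_floor below 0.005 m and angle between pink_point's own z axis and vertical below 0.06 rad and linear speed of pink_point below 0.02 m/s); the robot touches nothing.
It fails at once if another grinding point is taken out of its hole or disturbed (moved more than 20 mm) (distance of any of white_cone, grey_ball from where it was at the start of the episode above 0.02 m).
It fails at once if a loose bystander (felt wheel, bristle wheel or bottle) is pushed more than 40 mm or the bottle tipped (distance of any of felt_wheel, bristle_wheel, pickle_bottle from where it was at the start of the episode above 0.04 m or angle between pickle_bottle's own z axis and vertical above 0.5 rad).
It also fails if it takes over 64 s, if anything falls off the work surface, if the arm or the gripper's body presses on something with over 40 N, if the wrist force passes 120 N, or if a joint passes its speed limit or range.

ROBOT

A 6-joint arm with a two-finger parallel gripper is mounted at the origin on a cart in front of the work surface, level with it; the furniture and walls round the work are solid. World frame = base frame: x ahead of the robot, y to its left, z up, the work surface at z = 0. Lengths are in mm, angles in rad, forces in N, time in s.
With the tool pointing down it reaches from about 350 to 875 mm from the base axis. Payload 4.2 kg.
Tool frame: the origin (TCP) lies between the finger pads; the fingertips stand 25 mm ahead of it and the grasp point (between the pads) lies 6 mm ahead of it; z points along the fingers, y is the line along which they close (so a half turn about z gives the same grasp; the last joint's range is limited). The gripper opens to 85 mm and grips with 20 to 120 N. Pads are 22 mm wide; open, the fingers measure 114 mm over their backs; the gripper's body (76 mm by 85 mm) begins 54 mm behind the grasp point. The pads swing forward as they close: fully open they stand 13 mm farther back than shut.
Start: joints at [-0.906, 0.385, 0.008, 0, -1.194, -0.259], TCP at [246.734, -574.214, 256.312] pointing down, gripper open.
Joint ranges: [-3.14, 3.14], [-1.21, 2.06], [-1.07, 1.41], [-3.16, 2.05], [-2.99, -0.16], [-3.1, 3.1]. Speed limits (rad/s): [2.79, 2.79, 3.14, 3.14, 3.14, 3.14].

INTERFACE

Orientations are given as a unit quaternion [x, y, z, w].
In Python, from bench import read_state, imaging, workorder, nets gives the robot as it stands.
- The arm moves only by the tool apply_moves, never from a script. Its argument "rows" is a list of rows, each an object with "hand": the opening, from -1 (shut) to 1 (fully open); "delta_pos": the shift along the tool's x, y, z in mm, a list of three; "yaw": the turn about the tool's z in rad. A call has 1 to 12 rows; each row is the pose to reach, as a shift and turn from the pose commanded when the call began, along the tool's axes at that moment; what a row does not reach only later rows make up. A row lasts 1/12 s, in which the tool goes at most 41.7 mm and 7.16 degrees, less where a joint would pass 70% of its speed; a pose out of reach is approached as far as the arm can. A call with a gripper value outside its range is refused whole. The fingers move at their own pace and stop on an object; the grip force is fixed at half the most. Time passes only in rows, so rows that repeat a pose let the fingers close. It gives the time, the measured TCP pose, the force, the opening and the grip force at its end, in the units of the state.
- read_state(): the state, without advancing time (a new reading comes with each control period).
- imaging.get_image(name): name is "scene" or "side" or "wrist"; returns a dict with "pixels" (480x640x3 uint8, red, green, blue), "fx", "fy", "cx", "cy" (pixels), "dist" ([k1, k2, p1, p2, k3] as OpenCV has them; the pictures are not rectified), "xyz" and "rotation" of the camera in the world. Camera axes: x right, y down, z forward; pixel columns grow to the right and rows downward; lengths in mm; the calibration is good to about 2 mm. A picture is of the moment at which its call begins. There is no depth.
- workorder.job_done(): hands the job in; it is judged then, once.
Trained networks look in the newest picture that a camera, given by its name, has taken for a name from the list of things; names that differ only in an ending like _2 or _b are one class to them, and where a whole thing is asked for, a point or a joint stands for the part that bears it (a point fixed in the world has none). Each returns a list of dicts, best first, with "score" (0 to 1); they miss things now and then, are a little off and sometimes report something else, mostly with a low value. They report only what shows in the picture. A call takes as long as a camera call. They do not tell look-alikes from the thing itself.
- nets.find_in(camera, query): "location" ([row, column] in pixels, amid what is visible of it).
- nets.pinpoint(camera, query): "location" ([row, column] in pixels: a listed point, or the origin of a listed thing).
The state is a dict: "clock": time; "joints": joint angles; "joint_vel": joint speeds; "joint_efforts": joint torques, N m; "position": TCP position; "ee_rot": TCP orientation; "contact_force": force on the tool from outside, world axes, zero at the start; "wrist_torque": the same for the moment, N m; "gripper_width": finger opening in mm; "grasp_force": force on a finger pad.
Only numpy, scipy, OpenCV 4.12 (cv2) and the standard library are available. Lean on these libraries where they do the work, as an engineer would, in place of code of your own. Each camera call takes 0.05 s, during which the arm holds its last target. There are 200 camera calls.

## Working session

There is one attempt and no reset: what is moved stays moved. The work goes in short steps, Python scripts to look and compute and a tool call to move; the robot and the scene stay as the last step left them, time stands still between calls to the robot, and variables do not carry over. Pictures are saved under pics/ and viewed, at most 10 in all, crops included, and the job is handed in when it is done.

Besides the shell and the picture viewer there is one more tool, called after ">>>" as a command line: name --argument value ..., lists and objects as JSON in quotes. apply_moves: Moves the arm, as the interface text tells. Its arguments: {"type":"object","properties":{"rows":{"type":"array"}},"required":["rows"]}

```bash
ls; mkdir -p pics; cat > h.py <<'E'
import numpy as np, cv2
from bench import read_state, imaging, workorder, nets
from scipy.spatial.transform import Rotation as R
def cam(n):
    im=imaging.get_image(n); im['K']=np.array([[im['fx'],0,im['cx']],[0,im['fy'],im['cy']],[0,0,1.]])
    r=np.array(im['rotation'],float)
    im['R']=r if r.shape==(3,3) else R.from_quat(r).as_matrix(); return im
def ray(im,rc):
    p=cv2.undistortPoints(np.array([[[rc[1],rc[0]]]],float),im['K'],np.array(im['dist'],float))[0,0]
    return im['R']@np.array([p[0],p[1],1.])
def atz(im,rc,z):
    d=ray(im,rc); o=np.array(im['xyz'],float); return o+d*(z-o[2])/d[2]
def proj(im,P):
    rv=cv2.Rodrigues(im['R'].T)[0]; t=-im['R'].T@np.array(im['xyz'],float)
    return cv2.projectPoints(np.array(P,float).reshape(-1,3),rv,t,im['K'],np.array(im['dist'],float))[0][:,0]
def save(im,n): cv2.imwrite('pics/'+n,im['pixels'][:,:,::-1])
E
python3 - <<'E'
from h import *
s=read_state(); print(s['position'],s['ee_rot'],s['clock'],s['gripper_width'])
out=[]
for n in('scene','side'):
    im=cam(n); print(n,im['xyz'],im['rotation'],im['fx']); out.append(im['pixels'])
    save(im,n+'0.png')
    for q,z in(('pink_point',10),('white_cone',10),('grey_ball',10),('fixture',0),('nut_centre',66),('handle_top',104.5),('bore_floor',9),('felt_wheel',0),('bristle_wheel',0),('pickle_bottle',0),('point_rack',0)):
        for d in nets.pinpoint(n,q)[:4]: print(n,q,round(d['score'],2),np.round(d['location']),atz(im,d['location'],z).round())
E
```

```text
pics
[ 246.54083399 -573.74962725  255.19756437] [-2.01409146e-01  9.79506583e-01  1.06632939e-03 -2.71020598e-04] 0.0 85.51360151513077
scene [-222.35000364  608.91796298  656.90593782] [-0.3862075   0.77567528 -0.44324713  0.22957265] 560.2711885594224
scene pink_point 0.69 [278. 265.] [618. 114.  10.]
scene fixture 0.94 [233. 426.] [ 556. -306.    0.]
scene fixture 0.86 [297. 266.] [572. 142.   0.]
scene nut_centre 0.98 [212. 423.] [ 552. -282.   66.]
scene nut_centre 0.96 [268. 263.] [578. 139.  66.]
scene handle_top 0.9 [247. 301.] [544.  71. 104.]
scene handle_top 0.77 [197. 447.] [ 522. -326.  104.]
scene bore_floor 0.94 [290. 266.] [580. 135.   9.]
scene bore_floor 0.71 [227. 425.] [ 569. -313.    9.]
scene felt_wheel 0.82 [364. 212.] [463. 322.   0.]
scene bristle_wheel 0.77 [339. 188.] [549. 325.   0.]
scene bristle_wheel 0.55 [279. 266.] [628. 105.   0.]
scene pickle_bottle 0.92 [223. 327.] [ 746. -152.    0.]
scene point_rack 0.73 [257. 402.] [ 515. -182.    0.]
side [ 483.47329833 1032.39976094  488.38048627] [-0.03630836  0.82195745 -0.56700218  0.03970113] 542.9886174011119
side grey_ball 0.17 [374. 334.] [547. 345.  10.]
side fixture 0.65 [229. 345.] [ 572. -341.    0.]
side fixture 0.59 [314. 328.] [575. 138.   0.]
side nut_centre 0.86 [283. 329.] [572. 139.  66.]
side nut_centre 0.55 [215. 347.] [ 563. -261.   66.]
side nut_centre 0.37 [317. 332.] [555. 266.  66.]
side handle_top 0.69 [249. 338.] [560.  70. 104.]
side handle_top 0.67 [198. 352.] [ 551. -275.  104.]
side bore_floor 0.78 [310. 328.] [575. 139.   9.]
side bore_floor 0.68 [282. 328.] [587.  15.   9.]
side bore_floor 0.58 [230. 347.] [ 566. -305.    9.]
side felt_wheel 0.76 [371. 386.] [468. 318.   0.]
side bristle_wheel 0.64 [373. 332.] [551. 328.   0.]
side pickle_bottle 0.75 [255. 269.] [ 742. -146.    0.]
side point_rack 0.97 [253. 365.] [ 514. -169.    0.]
```

View pics/scene0.png

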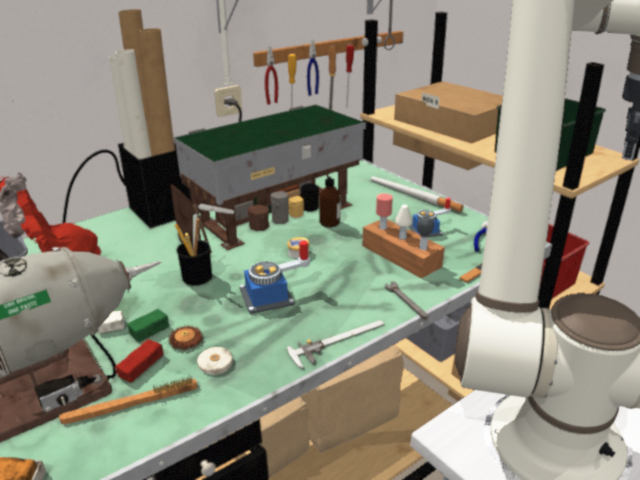

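View pics/side0.png

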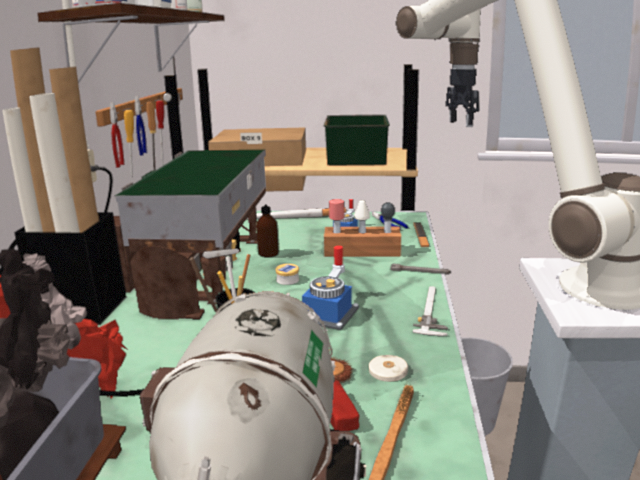

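Scene view: the pink stone is at (205,385), with the white cone at (215,403) and the grey ball at (228,425) in the same rack. There are two blue collets: one at (285,266), the other behind the rack at (222,426). I'll measure both and check them in an enlarged crop.

```bash
cat >> h.py <<'E'
def tri(ims,rcs):
    A=np.zeros((3,3));b=np.zeros(3)
    for im,rc in zip(ims,rcs):
        d=ray(im,rc);d/=np.linalg.norm(d);M=np.eye(3)-np.outer(d,d);A+=M;b+=M@np.array(im['xyz'],float)
    return np.linalg.solve(A,b)
E
python3 - <<'E'
from h import *
ims=[cam('scene'),cam('side')]
def blob(im,lo,hi,box):
    hsv=cv2.cvtColor(im['pixels'],cv2.COLOR_RGB2HSV); m=cv2.inRange(hsv,lo,hi); k=np.zeros_like(m); r0,r1,c0,c1=box; k[r0:r1,c0:c1]=m[r0:r1,c0:c1]
    ys,xs=np.nonzero(k); return (ys.min()+ys.max())/2,(xs.min()+xs.max())/2,len(xs),(ys.min(),ys.max(),xs.min(),xs.max())
p=[blob(im,(165,60,80),(180,200,255),b) for im,b in zip(ims,[(185,222,372,396),(190,225,325,346)])]
print(p,tri(ims,[x[:2] for x in p]))
for nm,a,b in(('nutA',(268,263),(283,329)),('nutB',(212,423),(215,347)),('hA',(247,301),(249,338)),('hB',(197,447),(198,352))): print(nm,tri(ims,[a,b]).round(1))
A=cv2.resize(ims[0]['pixels'][225:315,230:320],(390,390),interpolation=cv2.INTER_CUBIC)
B=cv2.resize(ims[0]['pixels'][180:270,375:465],(390,390),interpolation=cv2.INTER_CUBIC)
cv2.imwrite('pics/crop1.png',np.hstack([A,B])[:,:,::-1])
for n,im in zip(('scene','side'),ims):
    for q in('pink_point','white_cone','grey_ball','handle_top','pickle_bottle'):
        for f in(nets.find_in,):
            print(n,q,[(round(d['score'],2),np.round(d['location'],1)) for d in f(n,q)[:3]])
E
```

```text
Traceback (most recent call last):
ValueError: zero-size array to reduction operation minimum which has no identity
```

```bash
cat >> h.py <<'E'
def blob(im,box,smin=60,vmin=80,hw=14):
    hsv=cv2.cvtColor(im['pixels'],cv2.COLOR_RGB2HSV).astype(int); h=(hsv[...,0]+90)%180-90
    m=(abs(h)<hw)&(hsv[...,1]>smin)&(hsv[...,2]>vmin); k=np.zeros(m.shape,bool); r0,r1,c0,c1=box; k[r0:r1,c0:c1]=m[r0:r1,c0:c1]
    ys,xs=np.nonzero(k); return (ys.min()+ys.max())/2,(xs.min()+xs.max())/2,len(xs),(ys.min(),ys.max(),xs.min(),xs.max())
E
python3 - <<'E'
from h import *
ims=[cam('scene'),cam('side')]
p=[blob(im,b) for im,b in zip(ims,[(185,222,372,396),(190,225,325,346)])]
print(p,tri(ims,[x[:2] for x in p]))
for nm,a,b in(('nutA',(268,263),(283,329)),('nutB',(212,423),(215,347)),('hA',(247,301),(249,338)),('hB',(197,447),(198,352))): print(nm,tri(ims,[a,b]).round(1))
A=cv2.resize(ims[0]['pixels'][225:315,230:320],(390,390),interpolation=cv2.INTER_CUBIC)
B=cv2.resize(ims[0]['pixels'][180:270,375:465],(390,390),interpolation=cv2.INTER_CUBIC)
cv2.imwrite('pics/crop1.png',np.hstack([A,B])[:,:,::-1])
for n,im in zip(('scene','side'),ims):
    for q in('pink_point','white_cone','grey_ball','handle_top'):
        print(n,q,[(round(d['score'],2),np.round(d['location'],1)) for d in nets.find_in(n,q)[:3]])
E
```

```text
[(np.float64(207.0), np.float64(384.0), 336, (np.int64(193), np.int64(221), np.int64(376), np.int64(392))), (np.float64(209.0), np.float64(335.0), 342, (np.int64(199), np.int64(219), np.int64(325), np.int64(345)))] [ 584.72002904 -186.30416785  100.5603855 ]
nutA [571.8 143.5  69. ]
nutB [ 565.2 -297.3   55. ]
hA [559.3  60.6  97.8]
hB [ 555.2 -367.1   79. ]
scene pink_point [(0.95, array([210.3, 383.2])), (0.44, array([284.2, 268.2]))]
scene white_cone [(0.93, array([218.6, 405.3]))]
scene grey_ball [(0.74, array([225.3, 423.3]))]
scene handle_top [(0.75, array([213.2, 437.3])), (0.62, array([267.7, 281.3]))]
side pink_point [(0.57, array([211.4, 336.3]))]
side white_cone []
side grey_ball [(0.86, array([215.6, 390.5])), (0.71, array([284.6, 334.9]))]
side handle_top [(0.83, array([282.7, 335.2])), (0.42, array([212.4, 348. ]))]
```

View pics/crop1.png

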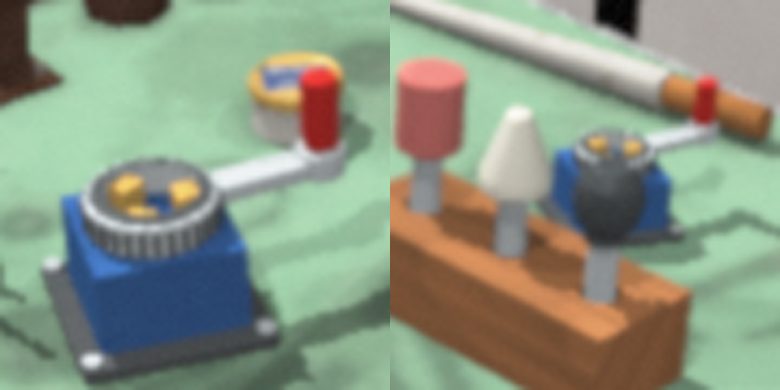

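The crop confirms it. The left collet (285,266) is the larger: its handle is about 84 mm out from the nut axis and its nut is 69 mm up. The right one measures about 70 mm and 55 mm, so it's the smaller look-alike. The pink cylinder stands at the far end of the rack. Next I'll get the row direction and the first move.

```bash
cat >> h.py <<'E'
def go(P,ydir=None):
    # delta in tool axes from measured pose; ydir = wanted world xy of tool y axis
    s=read_state(); M=R.from_quat(s['ee_rot']).as_matrix(); d=M.T@(np.array(P)-s['position']); yw=None
    if ydir is not None:
        v=M.T@np.r_[np.array(ydir)/np.linalg.norm(ydir),0]; yw=np.arctan2(-v[0],v[1]); yw=(yw+np.pi/2)%np.pi-np.pi/2
    print('pos',s['position'].round(1) if hasattr(s['position'],'round') else s['position'],'delta',d.round(1),'yaw',yw,'t',s['clock'])
E
python3 - <<'E'
from h import *
ims=[cam('scene'),cam('side')]
g=tri(ims,[(225.3,423.3),(215.6,390.5)]);print(g)
w=atz(ims[0],(218.6,405.3),90);print(w)
r=np.array([585,-186])-g[:2]; r/=np.linalg.norm(r); print(r)
go([565,-186,290],[-r[1],r[0]])
E
```

```text
[ 458.23507098 -179.70958933   98.1389432 ]
[ 523.52747522 -193.2208311    90.        ]
[ 0.99877107 -0.04956166]
pos [ 246.7 -574.2  256.3] delta [-445.7  231.   -33.7] yaw 0.45540870327395844 t 1.9
```

>>> apply_moves --rows '[{"hand": 1,"delta_pos": [-446,231,-34],"yaw": 0.455},{"hand": 1,"delta_pos": [-446,231,-34],"yaw": 0.455},{"hand": 1,"delta_pos": [-446,231,-34],"yaw": 0.455},{"hand": 1,"delta_pos": [-446,231,-34],"yaw": 0.455},{"hand": 1,"delta_pos": [-446,231,-34],"yaw": 0.455},{"hand": 1,"delta_pos": [-446,231,-34],"yaw": 0.455},{"hand": 1,"delta_pos": [-446,231,-34],"yaw": 0.455},{"hand": 1,"delta_pos": [-446,231,-34],"yaw": 0.455},{"hand": 1,"delta_pos": [-446,231,-34],"yaw": 0.455},{"hand": 1,"delta_pos": [-446,231,-34],"yaw": 0.455},{"hand": 1,"delta_pos": [-446,231,-34],"yaw": 0.455},{"hand": 1,"delta_pos": [-446,231,-34],"yaw": 0.455}]'

```text
clock: 2.9
position: [559.0, -192.9, 290.1]
ee_rot: [0.024, 1.0, -0.0, 0.0]
contact_force: [0.3, -0.8, -0.5]
gripper_width: 85.4
grasp_force: 0.0
```

>>> apply_moves --rows '[{"hand": 1,"delta_pos": [0,0,0],"yaw": 0},{"hand": 1,"delta_pos": [0,0,0],"yaw": 0},{"hand": 1,"delta_pos": [0,0,0],"yaw": 0}]'

```text
clock: 3.15
position: [557.9, -194.6, 289.3]
ee_rot: [0.024, 1.0, 0.0, -0.0]
contact_force: [-1.1, -0.4, 0.5]
gripper_width: 85.3
grasp_force: 0.0
```

```bash
python3 - <<'E'
from h import *
im=cam('wrist'); save(im,'w1.png'); print(im['xyz'],im['R'].round(2).tolist(),im['fx'],im['dist'])
s=read_state(); print(s['position'],s['ee_rot'],s['joints'],s['clock'],s['contact_force'])
for q,z in(('pink_point',10),('white_cone',10),('grey_ball',10),('point_rack',0)): print(q,[(round(d['score'],2),np.round(d['location'],1),atz(im,d['location'],z).round(1)) for d in nets.pinpoint('wrist',q)[:3]])
E
```

```text
[ 487.70721357 -190.77110961  407.21386377] [[0.05, 0.96, 0.28], [1.0, -0.05, -0.01], [0.0, 0.28, -0.96]] 380.2782815464341 [-0.04427854  0.          0.          0.          0.        ]
[ 557.49214686 -195.24203295  289.40757086] [ 2.48351433e-02  9.99691517e-01 -1.71000430e-05 -2.92516174e-04] [-6.28954351e-02  3.05609336e-01 -2.57563119e-02  5.96697354e-05
 -1.24001399e+00 -1.55759568e+00] 3.2 [ 0.28329155 -0.12202513  0.27992628]
pink_point [(0.89, array([217.2, 329.7]), array([ 582.5, -177.2,   10. ]))]
white_cone [(0.68, array([162.8, 321.4]), array([ 524.5, -183.7,   10. ]))]
grey_ball [(0.63, array([100.4, 321.3]), array([ 463.2, -181.2,   10. ]))]
point_rack [(0.9, array([156.2, 320.7]), array([ 518.5, -184. ,    0. ]))]
```

View pics/w1.png

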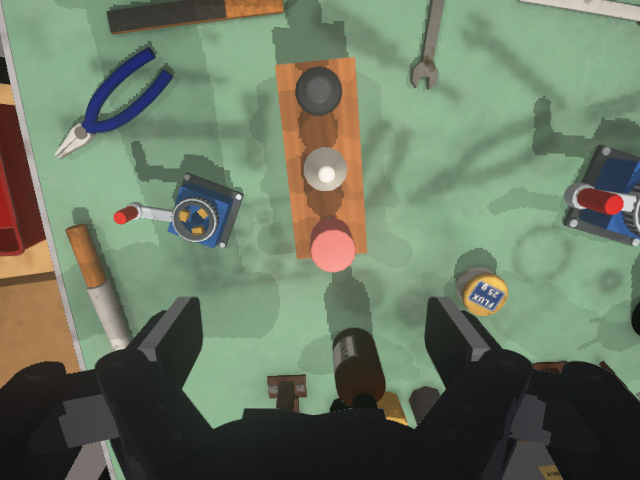

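The wrist view shows the pink stone at (245,333), the far end of the row, with the cone at (170,325) and the ball at (90,319). The small collet is on the left and the large one at the right edge. I'll fit the stone's silhouette for an exact position.

```bash
cat >> h.py <<'E'
from scipy.optimize import least_squares
def cyl(x,y,z0,z1,r):
    t=np.linspace(0,2*np.pi,40,endpoint=False); return np.array([[x+r*np.cos(a),y+r*np.sin(a),z] for z in(z0,z1) for a in t])
def fitcyl(obs,x0,z0,z1,r,free_z=False):
    def f(p):
        o=[]
        for im,b in obs:
            q=proj(im,cyl(p[0],p[1],z0+(p[2] if free_z else 0),z1+(p[2] if free_z else 0),r)); e=np.array([q[:,1].min()-b[0]+.5,q[:,1].max()-b[1]-.5,q[:,0].min()-b[2]+.5,q[:,0].max()-b[3]-.5]); o.append(e)
        return np.concatenate(o)
    s=least_squares(f,x0); return s.x,s.fun.round(1)
E
python3 - <<'E'
from h import *
w,sc,si=cam('wrist'),cam('scene'),cam('side')
b=[blob(w,(205,290,300,370),70,110,9)[3],blob(sc,(185,217,372,396))[3],blob(si,(190,225,325,346))[3]]
print(b)
for o in([(w,b[0])],[(w,b[0]),(sc,b[1]),(si,b[2])]): print(fitcyl(o,[583,-182],84,126,18))
print(fitcyl([(w,b[0])],[583,-182,0],84,126,18,True))
E
```

```text
[(np.int64(218), np.int64(272), np.int64(312), np.int64(357)), (np.int64(193), np.int64(216), np.int64(376), np.int64(392)), (np.int64(199), np.int64(220), np.int64(325), np.int64(345))]
(array([ 582.26769856, -179.7829034 ]), array([-0.7,  0.6, -0. ,  0. ]))
(array([ 582.42243623, -180.01545342]), array([-0.5,  0.8, -0.3, -0.3,  0.1,  0.2, -1.3, -1.2,  0.3, -0. ,  4. ,
       -1.4]))
(array([ 583.65972795, -179.59589255,   -4.30384186]), array([-0.3,  0.3,  0.3, -0.3]))
```

```bash
python3 -c "
from h import *
go([582.4,-180,160],[0,1]); go([582.4,-180,113],[0,1])"
```

```text
pos [ 557.6 -195.5  289.7] delta [-24.   16.7 129.7] yaw -0.05041215292819978 t 3.55
pos [ 557.6 -195.5  289.7] delta [-23.9  16.7 176.7] yaw -0.05041215292819978 t 3.55
```

>>> apply_moves --rows '[{"hand": 1,"delta_pos": [-24,16.7,60],"yaw": 0},{"hand": 1,"delta_pos": [-24,16.7,60],"yaw": 0},{"hand": 1,"delta_pos": [-24,16.7,95],"yaw": 0},{"hand": 1,"delta_pos": [-24,16.7,130],"yaw": 0},{"hand": 1,"delta_pos": [-24,16.7,155],"yaw": 0},{"hand": 1,"delta_pos": [-24,16.7,176],"yaw": 0},{"hand": 1,"delta_pos": [-24,16.7,176],"yaw": 0},{"hand": 1,"delta_pos": [-24,16.7,176],"yaw": 0}]'

```text
clock: 4.22
position: [582.4, -179.7, 112.9]
ee_rot: [0.025, 1.0, -0.0, -0.001]
contact_force: [0.6, -1.1, 0.7]
gripper_width: 85.4
grasp_force: 0.0
```

```bash
python3 -c "
from h import *
go([582.4,-180,113],[0,1]); print(read_state()['contact_force'])"
```

```text
pos [ 582.4 -179.7  112.9] delta [ 0.  -0.3 -0.1] yaw -0.04921835268567798 t 4.2167
[ 0.64303228 -1.11733737  0.67506029]
```

>>> apply_moves --rows '[{"hand": -1,"delta_pos": [0,0,0],"yaw": 0},{"hand": -1,"delta_pos": [0,0,0],"yaw": 0},{"hand": -1,"delta_pos": [0,0,0],"yaw": 0},{"hand": -1,"delta_pos": [0,0,0],"yaw": 0},{"hand": -1,"delta_pos": [0,0,0],"yaw": 0},{"hand": -1,"delta_pos": [0,0,0],"yaw": 0},{"hand": -1,"delta_pos": [0,0,0],"yaw": 0},{"hand": -1,"delta_pos": [0,0,0],"yaw": 0},{"hand": -1,"delta_pos": [0,0,0],"yaw": 0},{"hand": -1,"delta_pos": [0,0,0],"yaw": 0}]'

```text
clock: 5.05
position: [583.7, -179.6, 115.2]
ee_rot: [0.024, 1.0, -0.0, 0.001]
contact_force: [0.1, -0.2, 5.8]
gripper_width: 34.6
grasp_force: 59.6
```

>>> apply_moves --rows '[{"hand": -1,"delta_pos": [0,0,-15],"yaw": 0},{"hand": -1,"delta_pos": [0,0,-35],"yaw": 0},{"hand": -1,"delta_pos": [0,0,-60],"yaw": 0},{"hand": -1,"delta_pos": [0,0,-90],"yaw": 0},{"hand": -1,"delta_pos": [0,0,-120],"yaw": 0},{"hand": -1,"delta_pos": [0,0,-145],"yaw": 0},{"hand": -1,"delta_pos": [0,0,-145],"yaw": 0},{"hand": -1,"delta_pos": [0,0,-145],"yaw": 0}]'

```text
clock: 5.72
position: [583.1, -179.1, 259.8]
ee_rot: [0.025, 1.0, 0.0, 0.002]
contact_force: [-0.3, -0.0, -2.2]
gripper_width: 34.8
grasp_force: 60.2
```

```bash
python3 - <<'E'
from h import *
s=read_state(); print(s['position'],s['contact_force'],s['wrist_torque'],s['gripper_width'])
for n in('scene','side'):
    im=cam(n); 
    for q in('pink_point','nut_centre','bore_floor','fixture','handle_top'): print(n,q,[(round(d['score'],2),np.round(d['location'],1)) for d in nets.pinpoint(n,q)[:3]])
    save(im,n+'2.png')
go([575,20,258],[0,1])
E
```

```text
[ 583.1262126  -179.10711883  259.83055   ] [-0.30513585 -0.04435412 -2.23294442] [-0.01351893  0.00248951 -0.00564211] 34.847543605582416
scene pink_point [(0.6, array([184.5, 383. ]))]
scene nut_centre [(0.73, array([209.8, 424. ])), (0.66, array([269. , 261.9]))]
scene bore_floor [(0.81, array([293.2, 266.6])), (0.74, array([229.7, 425.1]))]
scene fixture [(0.78, array([232.7, 425.8])), (0.62, array([295.9, 265.9]))]
scene handle_top [(0.93, array([245. , 301.8]))]
side pink_point [(0.82, array([191.2, 336.8]))]
side nut_centre [(0.98, array([282.7, 328.4])), (0.56, array([214.6, 348.4]))]
side bore_floor [(0.83, array([309.8, 327.5])), (0.56, array([228.7, 344.6]))]
side fixture [(0.68, array([233.5, 346.6])), (0.63, array([316.4, 328.3]))]
side handle_top [(0.91, array([246.8, 336.9])), (0.5, array([199.1, 348.9]))]
pos [ 582.8 -179.3  258.3] delta [ 17.6 198.7   0.3] yaw -0.049243761916830886 t 6.3167
```

>>> apply_moves --rows '[{"hand": -1,"delta_pos": [-1,30,0],"yaw": 0},{"hand": -1,"delta_pos": [-1,65,0],"yaw": 0},{"hand": -1,"delta_pos": [-1,100,0],"yaw": 0},{"hand": -1,"delta_pos": [-1,135,0],"yaw": 0},{"hand": -1,"delta_pos": [-1,170,0],"yaw": 0},{"hand": -1,"delta_pos": [-1,205,0],"yaw": 0},{"hand": -1,"delta_pos": [-1,240,0],"yaw": 0},{"hand": -1,"delta_pos": [-1,275,0],"yaw": 0},{"hand": -1,"delta_pos": [-1,300,0],"yaw": 0},{"hand": -1,"delta_pos": [-1,318,0],"yaw": 0},{"hand": -1,"delta_pos": [-1,318,0],"yaw": 0},{"hand": -1,"delta_pos": [-1,318,0],"yaw": 0}]'

```text
clock: 7.32
position: [599.3, 139.2, 258.3]
ee_rot: [0.024, 1.0, -0.0, -0.0]
contact_force: [0.1, -0.0, -0.8]
gripper_width: 34.5
grasp_force: 60.3
```

```bash
python3 - <<'E'
from h import *
im=cam('wrist'); save(im,'w3.png'); sc,si=cam('scene'),cam('side')
s=read_state(); print(s['position'],s['ee_rot'],s['contact_force'],s['gripper_width'],s['clock'])
for q,z in(('nut_centre',66),('bore_floor',9),('fixture',0),('handle_top',104.5),('jaw0',50),('pink_point',150)): print(q,[(round(d['score'],2),np.round(d['location'],1),atz(im,d['location'],z).round(1)) for d in nets.pinpoint('wrist',q)[:3]])
E
```

```text
[599.36157231 137.30490022 258.56784581] [ 2.50845222e-02  9.99685323e-01 -1.06380324e-04 -9.73320789e-05] [ 0.03132012 -1.54922665 -1.70502241] 34.27215661305177 7.4667
nut_centre [(0.64, array([184.1, 316.3]), array([574.9, 143.5,  66. ]))]
bore_floor [(0.81, array([173.4, 311.8]), array([572.8, 139.8,   9. ])), (0.2, array([242.7, 315.6]), array([642.6, 140.3,   9. ]))]
fixture [(0.58, array([172.2, 314.2]), array([572.8, 142.1,   0. ]))]
handle_top [(0.71, array([178.4, 191.2]), array([560.7,  54.1, 104.5]))]
jaw0 [(0.72, array([181.4, 316.3]), array([574.9, 143.6,  50. ])), (0.58, array([181.1, 312.8]), array([574.5, 140.7,  50. ])), (0.5, array([181.4, 314. ]), array([574.8, 141.7,  50. ]))]
pink_point [(0.68, array([243.7, 312.9]), array([599.6, 139.6, 150. ])), (0.55, array([ 49.5, 504.2]), array([492.1, 250.7, 150. ]))]
```

View pics/w3.png

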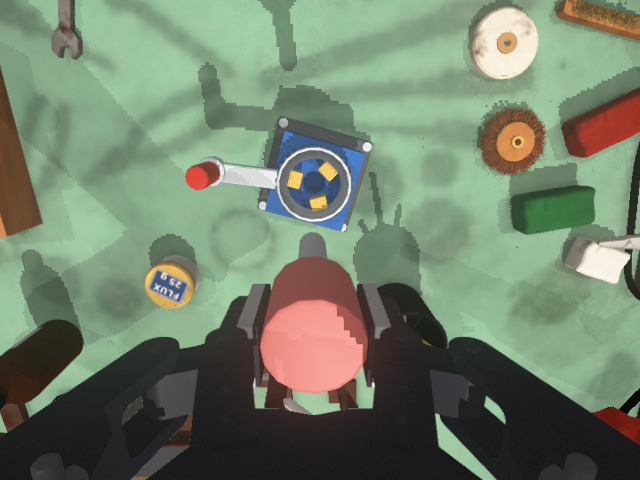

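The wrist view shows the large collet with its nut ring centred at about (184,314), three jaws around the open bore and the red handle at (176,203). The pink point is held upright with its shank tip at about (237,313). I'll refine the bore axis from the screws and jaws.

```bash
python3 - <<'E'
from h import *
im=cam('wrist'); P=im['pixels']; hsv=cv2.cvtColor(P,cv2.COLOR_RGB2HSV).astype(int)
def cen(m,r,c,w):
    k=np.zeros(m.shape,np.uint8); k[r-w:r+w+1,c-w:c+w+1]=m[r-w:r+w+1,c-w:c+w+1]
    n,l,st,ce=cv2.connectedComponentsWithStats(k); i=1+np.argmax(st[1:,4]); return ce[i][::-1],st[i,4]
br=(hsv[...,1]<60)&(hsv[...,2]>150)
bs=[cen(br,r,c,7) for r,c in((122,283),(147,368),(206,263),(228,345))]; print('bolts',bs)
for z in(8,12): print(z,np.mean([atz(im,b[0],z) for b in bs],0).round(1),np.array([atz(im,b[0],z)[:2] for b in bs]).round(1).tolist())
y=(hsv[...,0]>12)&(hsv[...,0]<32)&(hsv[...,1]>110)&(hsv[...,2]>110)
js=[cen(y,r,c,13) for r,c in((180,295),(171,329),(203,318))]; print('jaws',js); J=np.array([atz(im,j[0],64.5)[:2] for j in js])
def cc(p):
    A=np.c_[2*p,np.ones(3)]; s=np.linalg.solve(A,(p**2).sum(1)); return s[:2]
print(J.round(1).tolist(),J.mean(0).round(1),cc(J).round(1))
h=blob(im,(150,200,180,222),120,90,12); print('handle',h, atz(im,h[:2],100).round(1)); print(fitcyl([(im,h[3])],[560,56],66.5,104.5,9))
gray=(hsv[...,1]<70); k=P[225:262,295:335]; print(k[::4,8:32:3].mean(2).round().tolist())
print(np.mean([ (cam('wrist'),read_state()['position'])[1] for _ in range(6)],0))
cv2.imwrite('pics/crop2.png',cv2.resize(P[100:260,230:400],None,fx=3.5,fy=3.5,interpolation=cv2.INTER_CUBIC)[:,:,::-1])
E
```

```text
bolts [(array([121.81355932, 284.44067797]), np.int32(59)), (array([146.57522124, 370.26548673]), np.int32(113)), (array([207.31756757, 261.60135135]), np.int32(148)), (array([229.98571429, 346.43571429]), np.int32(140))]
8 [577.6 141.9   8. ] [[524.1, 115.3], [550.6, 195.0], [604.1, 87.1], [631.5, 170.3]]
12 [577.1 141.9  12. ] [[524.1, 115.6], [550.4, 194.4], [603.3, 87.7], [630.4, 170.0]]
jaws [(array([178.26106195, 296.25663717]), np.int32(226)), (array([169.79357798, 329.16513761]), np.int32(218)), (array([201.79828326, 320.01716738]), np.int32(233))]
[[569.8, 125.9], [564.3, 153.1], [590.4, 144.5]] [574.8 141.2] [574.8 141.1]
handle (np.float64(175.5), np.float64(203.5), 682, (np.int64(162), np.int64(189), np.int64(187), np.int64(220))) [559.7  60.4 100. ]
(array([560.73415323,  57.22958508]), array([-0.9,  0.9, -1.5,  1.7]))
[[158.0, 169.0, 153.0, 152.0, 151.0, 150.0, 146.0, 135.0], [173.0, 175.0, 175.0, 174.0, 174.0, 172.0, 169.0, 167.0], [174.0, 161.0, 116.0, 113.0, 112.0, 151.0, 169.0, 171.0], [118.0, 117.0, 116.0, 113.0, 112.0, 110.0, 105.0, 168.0], [118.0, 118.0, 116.0, 114.0, 112.0, 111.0, 107.0, 116.0], [118.0, 117.0, 115.0, 115.0, 111.0, 109.0, 108.0, 105.0], [117.0, 117.0, 114.0, 112.0, 111.0, 111.0, 107.0, 106.0], [118.0, 117.0, 115.0, 113.0, 111.0, 110.0, 107.0, 106.0], [100.0, 93.0, 93.0, 92.0, 91.0, 91.0, 90.0, 101.0], [95.0, 93.0, 94.0, 92.0, 93.0, 91.0, 90.0, 89.0]]
[599.46666748 138.08334055 258.55757907]
```

View pics/crop2.png

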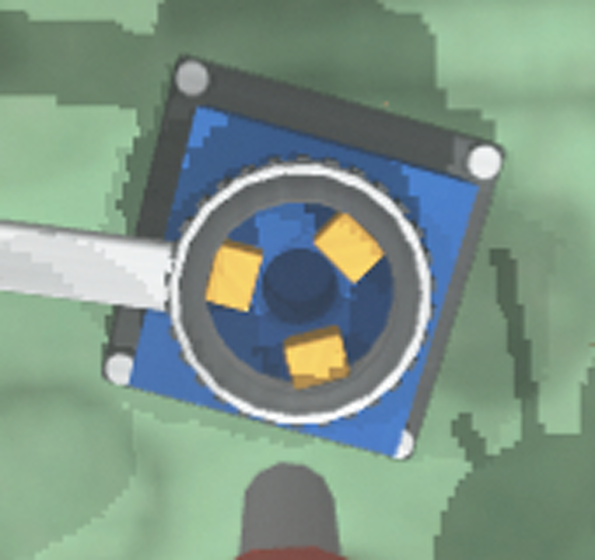

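```bash
python3 - <<'E'
from h import *
im=cam('wrist'); f=lambda x,y:(100+(y+.5)/3.5-.5,230+(x+.5)/3.5-.5)
for z in(8,12): print('bolts',np.mean([atz(im,f(*b),z) for b in((191,77),(485,162),(119,368),(403,443))],0).round(1))
print('nut',atz(im,f(301.5,293.5),68.5).round(1),'bore',atz(im,f(300,285),50).round(1))
for z in(152,155,158): print('tip front',z,atz(im,f(289,463),z).round(1),proj(im,[[599.4-5.5,138.1,z]]).round(1), proj(im,[[599.4,138.1,z+4],[599.4,130.1,z+20],[599.4,146.1,z+20]]).round(1).tolist())
print(f(289,463),f(242,530),f(337,530))
go([575,142,258],None)
E
```

```text
bolts [575.7 142.2   8. ]
bolts [575.1 142.2  12. ]
nut [574.3 142.3  68.5] bore [574.9 142.   50. ]
tip front 152 [591.6 138.7 152. ] [[311.5 235.5]] [[311.9, 246.1], [297.8, 255.3], [325.9, 254.0]]
tip front 155 [590.8 138.7 155. ] [[311.4 236.9]] [[311.9, 247.6], [297.6, 257.0], [326.1, 255.7]]
tip front 158 [589.9 138.8 158. ] [[311.4 238.3]] [[311.9, 249.1], [297.3, 258.8], [326.3, 257.5]]
(231.92857142857142, 312.2142857142857) (251.07142857142858, 298.7857142857143) (251.07142857142858, 325.92857142857144)
pos [599.4 138.3 258.5] delta [24.6  2.5  0.5] yaw None t 8.1667
```

>>> apply_moves --rows '[{"hand": -1,"delta_pos": [24,2.5,0],"yaw": 0},{"hand": -1,"delta_pos": [24,2.5,15],"yaw": 0},{"hand": -1,"delta_pos": [24,2.5,35],"yaw": 0},{"hand": -1,"delta_pos": [24,2.5,55],"yaw": 0},{"hand": -1,"delta_pos": [24,2.5,70],"yaw": 0},{"hand": -1,"delta_pos": [24,2.5,76],"yaw": 0},{"hand": -1,"delta_pos": [24,2.5,76],"yaw": 0},{"hand": -1,"delta_pos": [24,2.5,76],"yaw": 0}]'

```text
clock: 8.83
position: [576.1, 142.0, 183.0]
ee_rot: [0.024, 1.0, -0.0, 0.0]
contact_force: [-0.2, 0.1, -0.7]
gripper_width: 34.7
grasp_force: 60.2
```

```bash
python3 - <<'E'
from h import *
im=cam('wrist'); sc=cam('scene'); si=cam('side')
print(np.mean([ (cam('wrist'),read_state()['position'])[1] for _ in range(4)],0),read_state()['contact_force'])
a=cv2.resize(im['pixels'][130:430,180:450],(400,444)); b=cv2.resize(sc['pixels'][195:315,210:318],(400,444),interpolation=cv2.INTER_CUBIC)
cv2.imwrite('pics/c4.png',np.hstack([a,b])[:,:,::-1])
E
```

```text
[576.0319755  142.08626424 183.51737075] [-0.30953898 -0.95835231 -1.25805177]
```

View pics/c4.png

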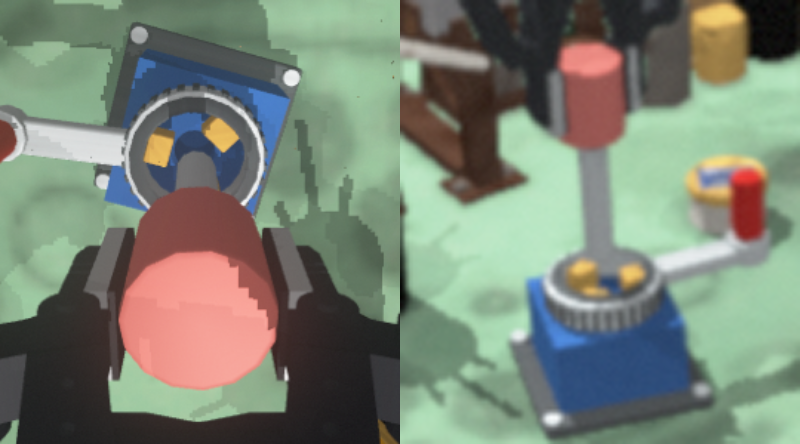

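The shank stands over the nut, in line with the bore in both views. I'll lower it slowly.

>>> apply_moves --rows '[{"hand": -1,"delta_pos": [0,0,5],"yaw": 0},{"hand": -1,"delta_pos": [0,0,10],"yaw": 0},{"hand": -1,"delta_pos": [0,0,15],"yaw": 0},{"hand": -1,"delta_pos": [0,0,20],"yaw": 0},{"hand": -1,"delta_pos": [0,0,25],"yaw": 0},{"hand": -1,"delta_pos": [0,0,30],"yaw": 0},{"hand": -1,"delta_pos": [0,0,30],"yaw": 0}]'

```text
clock: 9.77
position: [575.3, 141.7, 151.1]
ee_rot: [0.025, 1.0, -0.0, -0.001]
contact_force: [0.9, -0.8, -2.0]
gripper_width: 34.8
grasp_force: 60.2
```

>>> apply_moves --rows '[{"hand": -1,"delta_pos": [0,0,5],"yaw": 0},{"hand": -1,"delta_pos": [0,0,10],"yaw": 0},{"hand": -1,"delta_pos": [0,0,15],"yaw": 0},{"hand": -1,"delta_pos": [0,0,20],"yaw": 0},{"hand": -1,"delta_pos": [0,0,25],"yaw": 0},{"hand": -1,"delta_pos": [0,0,30],"yaw": 0},{"hand": -1,"delta_pos": [0,0,30],"yaw": 0}]'

```text
clock: 10.35
position: [575.5, 141.7, 121.4]
ee_rot: [0.025, 1.0, -0.0, -0.0]
contact_force: [0.6, -0.5, -2.3]
gripper_width: 34.8
grasp_force: 60.2
```

>>> apply_moves --rows '[{"hand": -1,"delta_pos": [0,0,2],"yaw": 0},{"hand": -1,"delta_pos": [0,0,4],"yaw": 0},{"hand": -1,"delta_pos": [0,0,6],"yaw": 0},{"hand": -1,"delta_pos": [0,0,6],"yaw": 0},{"hand": -1,"delta_pos": [0,0,6],"yaw": 0}]'

```text
clock: 10.77
position: [575.6, 141.9, 116.4]
ee_rot: [0.025, 1.0, -0.0, -0.0]
contact_force: [1.7, -0.6, -2.8]
gripper_width: 34.8
grasp_force: 60.3
```

>>> apply_moves --rows '[{"hand": -1,"delta_pos": [0,0,1],"yaw": 0},{"hand": -1,"delta_pos": [0,0,2],"yaw": 0},{"hand": -1,"delta_pos": [0,0,3],"yaw": 0},{"hand": -1,"delta_pos": [0,0,3],"yaw": 0},{"hand": -1,"delta_pos": [0,0,3],"yaw": 0}]'

```text
clock: 11.18
position: [575.9, 142.0, 114.2]
ee_rot: [0.024, 1.0, 0.0, 0.0]
contact_force: [0.4, -1.7, 3.9]
gripper_width: 34.7
grasp_force: 60.7
```

Contact with the floor is showing. I'll release with a moderate opening and check the seating.

>>> apply_moves --rows '[{"hand": 0.4,"delta_pos": [0,0,0],"yaw": 0},{"hand": 0.4,"delta_pos": [0,0,0],"yaw": 0},{"hand": 0.4,"delta_pos": [0,0,0],"yaw": 0},{"hand": 0.4,"delta_pos": [0,0,0],"yaw": 0},{"hand": 0.4,"delta_pos": [0,0,0],"yaw": 0},{"hand": 0.4,"delta_pos": [0,0,0],"yaw": 0}]'

```text
clock: 11.68
position: [575.5, 141.9, 113.4]
ee_rot: [0.025, 1.0, -0.0, -0.0]
contact_force: [-0.0, 0.4, 0.8]
gripper_width: 59.9
grasp_force: 0.0
```

>>> apply_moves --rows '[{"hand": 0.4,"delta_pos": [0,0,-20],"yaw": 0},{"hand": 0.4,"delta_pos": [0,0,-50],"yaw": 0},{"hand": 0.4,"delta_pos": [0,0,-85],"yaw": 0},{"hand": 0.4,"delta_pos": [40,0,-115],"yaw": 0},{"hand": 0.4,"delta_pos": [75,0,-130],"yaw": 0},{"hand": 0.4,"delta_pos": [75,0,-130],"yaw": 0},{"hand": 0.4,"delta_pos": [75,0,-130],"yaw": 0}]'

```text
clock: 12.27
position: [499.6, 145.9, 245.8]
ee_rot: [0.024, 1.0, 0.001, 0.002]
contact_force: [0.3, -0.7, -0.3]
gripper_width: 59.8
grasp_force: 0.0
```

```bash
python3 - <<'E'
from h import *
im=cam('wrist'); sc=cam('scene'); si=cam('side'); go([500,142,240],[0,1])
for n,i,bx in(('sc',sc,(215,290,245,290)),('si',si,(215,300,305,333))):
    print(n,blob(i,bx)[3])
    for zz in(83,88): q=proj(i,cyl(575,142,zz,zz+42,18)); print(zz,q.min(0).round(1),q.max(0).round(1))
for n,i in(('wrist',im),('scene',sc),('side',si)):
    print(n,[(round(d['score'],2),d['location'],atz(i,d['location'],104.5).round(1)) for d in nets.pinpoint(n,'handle_top')[:2]],[(round(d['score'],2),d['location'],atz(i,d['location'],9).round(1)) for d in nets.pinpoint(n,'pink_point')[:2]])
a=cv2.resize(im['pixels'],(400,300)); b=cv2.resize(sc['pixels'][195:315,210:330],(300,300),interpolation=cv2.INTER_CUBIC)
c=cv2.resize(si['pixels'][205:325,270:390],(300,300),interpolation=cv2.INTER_CUBIC)
cv2.imwrite('pics/c5.png',np.vstack([np.hstack([b,c]),cv2.resize(a,(600,300))])[:,:,::-1])
E
```

```text
pos [501.  145.6 242.8] delta [ 0.8 -3.7  2.8] yaw -0.04938415041985933 t 12.4167
sc (np.int64(239), np.int64(266), np.int64(254), np.int64(272))
83 [251.6 238.2] [271.6 266.7]
88 [251.4 236. ] [271.5 264.5]
si (np.int64(215), np.int64(278), np.int64(317), np.int64(332))
83 [316.3 249.6] [336.8 279.1]
88 [316.2 247.1] [336.8 276.5]
wrist [(0.72, [312.5, 197.0], array([561.2,  55.9, 104.5])), (0.7, [273.4, 308.1], array([533.3, 141.6, 104.5]))] [(0.64, [275.9, 312.5], array([574.7, 143.1,   9. ]))]
scene [(0.94, [245.0, 300.0], array([551.9,  68.2, 104.5])), (0.76, [200.5, 450.1], array([ 504.7, -316.2,  104.5]))] []
side [(0.66, [249.3, 338.2], array([559.5,  70.1, 104.5])), (0.57, [196.3, 348.8], array([ 559.5, -294.1,  104.5]))] []
```

View pics/c5.png

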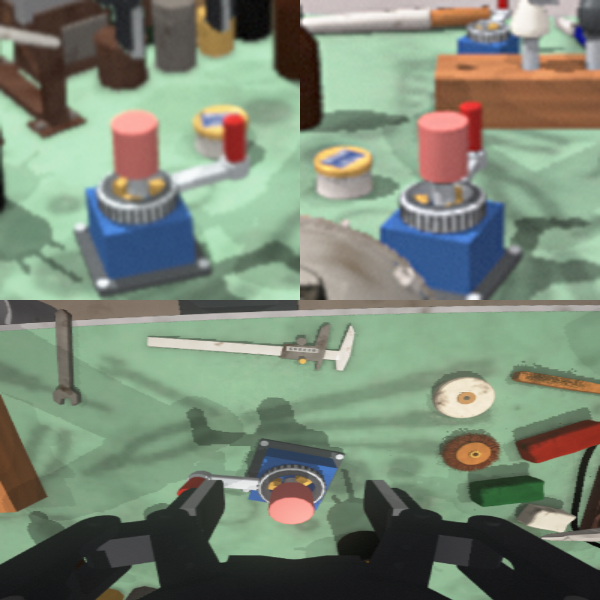

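The point is seated: the silhouette matches the stone at 83–125 mm, upright and centred at (575,142). Next is the handle at about (561,58), with the tool y axis along its tangent.

```bash
python3 - <<'E'
from h import *
cam('side'); go([561.2,58.1,190],[-.987,.16]); s=read_state(); print(s['joints'].round(2) if hasattr(s['joints'],'round') else s['joints'])
E
```

```text
pos [501.  145.5 242.8] delta [-64.6 -84.2  52.8] yaw -1.459733817802855 t 12.7667
[ 0.59  0.22 -0.26  0.   -1.09 -2.21]
```

>>> apply_moves --rows '[{"hand": 0,"delta_pos": [0,-30,0],"yaw": -0.12},{"hand": 0,"delta_pos": [-20,-60,0],"yaw": -0.24},{"hand": 0,"delta_pos": [-45,-84,10],"yaw": -0.36},{"hand": 0,"delta_pos": [-64.6,-84.2,30],"yaw": -0.48},{"hand": 0,"delta_pos": [-64.6,-84.2,53],"yaw": -0.6},{"hand": 0,"delta_pos": [-64.6,-84.2,53],"yaw": -0.72},{"hand": 0,"delta_pos": [-64.6,-84.2,53],"yaw": -0.84},{"hand": 0,"delta_pos": [-64.6,-84.2,53],"yaw": -0.96},{"hand": 0,"delta_pos": [-64.6,-84.2,53],"yaw": -1.08},{"hand": 0,"delta_pos": [-64.6,-84.2,53],"yaw": -1.2},{"hand": 0,"delta_pos": [-64.6,-84.2,53],"yaw": -1.32},{"hand": 0,"delta_pos": [-64.6,-84.2,53],"yaw": -1.44}]'

```text
clock: 13.77
position: [561.2, 58.2, 190.2]
ee_rot: [-0.643, 0.766, 0.0, -0.0]
contact_force: [0.5, -0.7, -0.4]
gripper_width: 42.9
grasp_force: 0.0
```

>>> apply_moves --rows '[{"hand": 0,"delta_pos": [0,0,0],"yaw": -0.02},{"hand": 0,"delta_pos": [0,0,0],"yaw": -0.02}]'

```text
clock: 13.93
position: [561.2, 58.3, 190.3]
ee_rot: [-0.648, 0.762, 0.0, -0.0]
contact_force: [-1.1, 0.3, -0.5]
gripper_width: 42.8
grasp_force: 0.0
```

```bash
python3 - <<'E'
from h import *
im=cam('wrist'); go([561.2,58.1,96],[-.987,.16]); save(im,'w6.png')
b=blob(im,(0,479,150,500),120,80,9); print(b)
for q,z in(('handle_top',104.5),('nut_centre',66),('bore_floor',9)): print(q,[(round(d['score'],2),np.round(d['location']),atz(im,d['location'],z).round(1)) for d in nets.pinpoint('wrist',q)[:3]])
E
```

```text
pos [561.1  58.3 190.3] delta [ 0.2 -0.1 94.3] yaw -0.0019557313415852207 t 13.9833
(np.float64(318.5), np.float64(313.5), 2846, (np.int64(223), np.int64(414), np.int64(284), np.int64(343)))
handle_top [(0.9, array([251., 312.]), array([561.7,  56.6, 104.5]))]
nut_centre [(0.62, array([347., 314.]), array([574. , 141.7,  66. ])), (0.2, array([442., 448.]), array([482.1, 246.8,  66. ]))]
bore_floor []
```

View pics/w6.png

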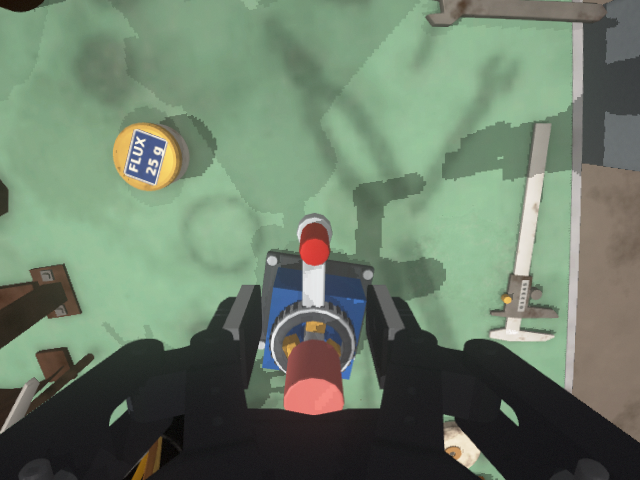

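The handle top at (247,314) is midway between the fingers. I'll go down round it and close to a loose cage.

>>> apply_moves --rows '[{"hand": 0,"delta_pos": [0,0,25],"yaw": 0},{"hand": 0,"delta_pos": [0,0,50],"yaw": 0},{"hand": 0,"delta_pos": [0,0,70],"yaw": 0},{"hand": 0,"delta_pos": [0,0,85],"yaw": 0},{"hand": 0,"delta_pos": [0,0,92],"yaw": 0},{"hand": 0,"delta_pos": [0,0,92],"yaw": 0},{"hand": -0.47,"delta_pos": [0,0,92],"yaw": 0},{"hand": -0.47,"delta_pos": [0,0,92],"yaw": 0},{"hand": -0.47,"delta_pos": [0,0,92],"yaw": 0},{"hand": -0.47,"delta_pos": [0,0,92],"yaw": 0}]'

```text
clock: 14.97
position: [561.6, 58.5, 99.6]
ee_rot: [-0.648, 0.761, -0.0, 0.001]
contact_force: [0.1, 0.4, 0.6]
gripper_width: 22.6
grasp_force: 0.0
```

>>> apply_moves --rows '[{"hand": -0.47,"delta_pos": [-0.3,6.8,0],"yaw": 0.08},{"hand": -0.47,"delta_pos": [-1.1,13.5,0],"yaw": 0.16},{"hand": -0.47,"delta_pos": [-2.4,20.2,0],"yaw": 0.24},{"hand": -0.47,"delta_pos": [-4.3,26.7,0],"yaw": 0.32},{"hand": -0.47,"delta_pos": [-6.7,33.1,0],"yaw": 0.4},{"hand": -0.47,"delta_pos": [-9.6,39.3,0],"yaw": 0.48},{"hand": -0.47,"delta_pos": [-13,45.1,0],"yaw": 0.56},{"hand": -0.47,"delta_pos": [-16.8,50.8,0],"yaw": 0.64},{"hand": -0.47,"delta_pos": [-21.1,56,0],"yaw": 0.72},{"hand": -0.47,"delta_pos": [-25.8,61,0],"yaw": 0.8},{"hand": -0.47,"delta_pos": [-25.8,61,0],"yaw": 0.8}]'

```text
clock: 15.88
position: [505.4, 94.2, 99.5]
ee_rot: [-0.301, 0.954, 0.0, 0.001]
contact_force: [0.2, -0.1, 0.9]
gripper_width: 22.5
grasp_force: 0.0
```

```bash
python3 - <<'E'
from h import *
for n in('scene','side'):
    i=cam(n); print(n,[(round(d['score'],2),np.round(d['location']),atz(i,d['location'],104.5).round(1)) for d in nets.pinpoint(n,'handle_top')[:3]])
    print(proj(i,[[505,94,104.5]]).round())
im=cam('wrist'); print([(round(d['score'],2),np.round(d['location']),atz(im,d['location'],104.5).round(1)) for d in nets.pinpoint('wrist','handle_top')[:3]])
E
```

```text
scene [(0.64, array([260., 303.]), array([503.2,  97. , 104.5])), (0.54, array([201., 451.]), array([ 501. , -314.2,  104.5]))]
[[303. 259.]]
side [(0.87, array([255., 365.]), array([508. ,  95.6, 104.5]))]
[[366. 255.]]
[(0.84, array([345., 304.]), array([507. ,  91.9, 104.5]))]
```

The handle follows.

>>> apply_moves --rows '[{"hand": -0.47,"delta_pos": [-0.3,6.8,0],"yaw": 0.08},{"hand": -0.47,"delta_pos": [-1.1,13.5,0],"yaw": 0.16},{"hand": -0.47,"delta_pos": [-2.4,20.2,0],"yaw": 0.24},{"hand": -0.47,"delta_pos": [-4.3,26.7,0],"yaw": 0.32},{"hand": -0.47,"delta_pos": [-6.7,33.1,0],"yaw": 0.4},{"hand": -0.47,"delta_pos": [-9.6,39.3,0],"yaw": 0.48},{"hand": -0.47,"delta_pos": [-13,45.1,0],"yaw": 0.56},{"hand": -0.47,"delta_pos": [-13,45.1,0],"yaw": 0.56}]'

```text
clock: 16.85
position: [490.0, 138.1, 98.5]
ee_rot: [-0.025, 1.0, -0.0, 0.0]
contact_force: [1.0, -0.3, 0.3]
gripper_width: 22.6
grasp_force: 0.0
```

>>> apply_moves --rows '[{"hand": -0.47,"delta_pos": [0,4,0],"yaw": 0.04},{"hand": -0.47,"delta_pos": [-0.3,7,0],"yaw": 0.08},{"hand": -0.47,"delta_pos": [-0.6,10,0],"yaw": 0.12},{"hand": -0.47,"delta_pos": [-0.6,10,0],"yaw": 0.12}]'

```text
clock: 17.18
position: [490.1, 147.0, 98.4]
ee_rot: [0.034, 0.999, -0.001, -0.0]
contact_force: [2.3, -2.9, -0.1]
gripper_width: 22.6
grasp_force: 1.8
```

```bash
python3 - <<'E'
from h import *
print(read_state()['contact_force'],read_state()['position'])
C=np.array([575,142])
for n in('scene','side','wrist'):
    i=cam(n); L=[(round(d['score'],2),np.round(d['location']),atz(i,d['location'],104.5).round(1)) for d in nets.pinpoint(n,'handle_top')[:3]]; print(n,L)
E
```

```text
[ 2.34470293 -2.91344116 -0.10079527] [490.09915801 146.98351901  98.4342511 ]
scene [(0.74, array([200., 452.]), array([ 504.2, -322. ,  104.5])), (0.59, array([274., 284.]), array([485.1, 151.7, 104.5]))]
side [(0.67, array([199., 351.]), array([ 552.9, -273.6,  104.5]))]
wrist [(0.72, array([346., 306.]), array([490.3, 145. , 104.5])), (0.58, array([368., 315.]), array([499.3, 147.5, 104.5])), (0.22, array([189., 602.]), array([443.2, 238.6, 104.5]))]
```

>>> apply_moves --rows '[{"hand": -0.47,"delta_pos": [0,3,0],"yaw": 0.03},{"hand": -0.47,"delta_pos": [0.1,6,0],"yaw": 0.07},{"hand": -0.47,"delta_pos": [0.2,8,0],"yaw": 0.1},{"hand": -0.47,"delta_pos": [0.2,8,0],"yaw": 0.1}]'

```text
clock: 17.82
position: [490.3, 153.9, 98.4]
ee_rot: [0.084, 0.996, -0.002, -0.0]
contact_force: [3.5, -8.3, 0.2]
gripper_width: 22.5
grasp_force: 4.0
```

>>> apply_moves --rows '[{"hand": -0.47,"delta_pos": [0.1,3,0],"yaw": 0.03},{"hand": -0.47,"delta_pos": [0.3,6,0],"yaw": 0.06},{"hand": -0.47,"delta_pos": [0.3,6,0],"yaw": 0.06}]'

```text
clock: 18.07
position: [490.0, 154.7, 98.2]
ee_rot: [0.114, 0.993, -0.007, -0.002]
contact_force: [10.7, -28.0, 3.7]
gripper_width: 22.7
grasp_force: 12.2
```

28 N means the hard stop, so the nut is fully tightened. I'll back off, open, and lift away.

>>> apply_moves --rows '[{"hand": -0.3,"delta_pos": [0,-5,0],"yaw": 0},{"hand": -0.1,"delta_pos": [0,-8,0],"yaw": 0},{"hand": 0,"delta_pos": [0,-8,0],"yaw": 0},{"hand": 0,"delta_pos": [0,-8,0],"yaw": 0},{"hand": 0,"delta_pos": [0,-8,0],"yaw": 0},{"hand": 0,"delta_pos": [0,-8,-20],"yaw": 0},{"hand": 0,"delta_pos": [0,-8,-50],"yaw": 0},{"hand": 0,"delta_pos": [0,-8,-85],"yaw": 0},{"hand": 0,"delta_pos": [0,-8,-120],"yaw": 0},{"hand": 0,"delta_pos": [0,-8,-150],"yaw": 0},{"hand": 0,"delta_pos": [0,-8,-150],"yaw": 0}]'

```text
clock: 18.98
position: [492.2, 156.3, 255.8]
ee_rot: [0.113, 0.994, 0.004, 0.006]
contact_force: [0.5, 0.1, 0.0]
gripper_width: 42.9
grasp_force: 0.0
```

```bash
python3 - <<'E'
from h import *
im=cam('wrist'); sc=cam('scene'); si=cam('side'); s=read_state(); print(s['position'],s['contact_force'],s['clock'])
b=[blob(sc,(215,290,245,290))[3],blob(si,(235,300,305,345))[3]]; print(b)
for i in(sc,si): q=proj(i,cyl(575,142,83,125,18)); print(q.min(0).round(1),q.max(0).round(1))
for n,i in(('scene',sc),('side',si),('wrist',im)): print(n,[(round(d['score'],2),np.round(d['location']),atz(i,d['location'],104.5).round(1)) for d in nets.pinpoint(n,'handle_top')[:2]])
a=cv2.resize(sc['pixels'],(400,300)); b=cv2.resize(sc['pixels'][195:315,210:330],(300,300),interpolation=cv2.INTER_CUBIC)
c=cv2.resize(si['pixels'][205:325,270:390],(300,300),interpolation=cv2.INTER_CUBIC)
cv2.imwrite('pics/c7.png',np.vstack([np.hstack([b,c]),np.hstack([cv2.resize(sc['pixels'],(300,300)),cv2.resize(im['pixels'],(300,300))])])[:,:,::-1])
E
```

```text
[488.57695211 154.55539455 248.33346238] [-0.02371266  0.48197353 -0.34800082] 19.1333
[(np.int64(239), np.int64(289), np.int64(254), np.int64(289)), (np.int64(235), np.int64(277), np.int64(316), np.int64(344))]
[251.6 238.2] [271.6 266.7]
[316.3 249.6] [336.8 279.1]
scene [(0.61, array([274., 282.]), array([486.9, 154. , 104.5])), (0.53, array([197., 451.]), array([ 516.6, -332.6,  104.5]))]
side [(0.75, array([269., 370.]), array([497.1, 158.9, 104.5])), (0.51, array([199., 348.]), array([ 559.6, -268.9,  104.5]))]
wrist []
```

View pics/c7.png

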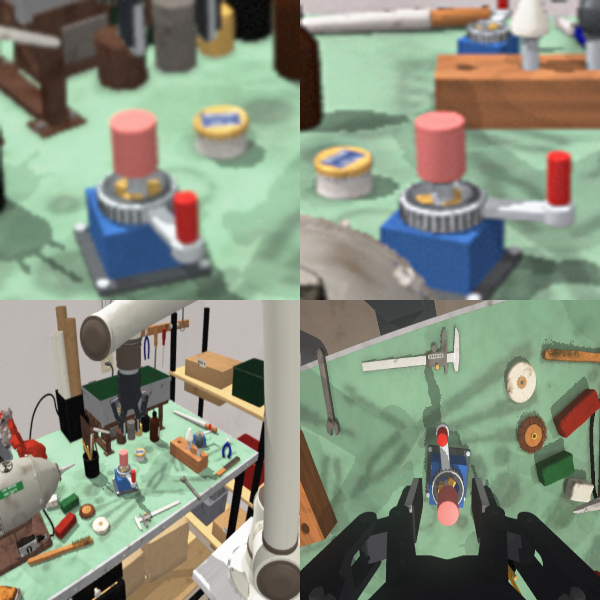

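The point stands upright in the large collet, the handle is fully turned, the hand is clear and everything else is in place. Handing in.

```bash
python3 -c "
from h import *
for _ in range(4): cam('side')
print(workorder.job_done())"
```

```text
the job is handed in; nothing more can be done
None
```

The pink point is fully home in the large collet, the nut is turned clockwise to its hard stop, the gripper is clear, and I handed in the job at about 19 s of the 64 s (no verdict came back).

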